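# Load the jar slide and hold it in its click stop at the reader

### The job

Set the small amber sample jar upright on the round mark of the sliding carriage and let go of it, without dropping it. Then take the carriage by its black grip and slide it along the rail, with the jar riding on it, towards the reader until you feel the ball click into its notch; do not run on into the end stop. Finish while still holding the grip there: do not let go, keep the carriage still with the ball seated in the notch, and leave the tall bottle, the can and the tub alone.

Things in the scene. Friction and masses are not known exactly. Their poses are not given: they have to be found in the camera images.
- jar: closed amber sample jar with a white lid, a straight round body 52 mm across, 70 mm tall in all, about 0.13 to 0.25 kg, standing on the bench to the left or right of the rail. Origin: centre of its underside; z up through the lid.
- rail: fixed linear rail on the bench, 60 mm wide, 290 mm long with its black end blocks, 22 mm high. Origin: centre of its underside. Its y axis is the line along which the carriage slides (loading end at -y, sliding towards +y); x points across it, away from the robot, to the reader; z up. It is turned up to 0.3 rad either way about z.
- carriage: aluminium plate sliding on the rail, 170 mm (x, across the rail) by 76 mm (y) by 10 mm, its top 34 mm above the bench. Origin: centre of its underside; axes parallel to the rail's. In the rail's frame its origin slides from y = -85 mm (stop at the loading end; it starts within 30 mm of it) to y = +85 mm (end stop to be kept clear of). Sliding takes about 1.5 N.
- pad (a point): centre of the round black mark, 68 mm across, flat with the carriage's top (34 mm above the bench), at x = +48 mm on the carriage: the jar's place. The mark has no rim.
- grip (a point): point in the black grip, an upright block on the near side of the carriage, 20 mm (carriage x) by 36 mm (carriage y) by 38 mm tall, its top 72 mm above the bench, at x = -62 mm on the carriage. The point is in the middle of the block, 60 mm above the bench. It can be pinched from above either way.
- detent_ball (a joint): drop of the spring ball hidden under the carriage, in m: 0 to 0.0005 riding on its flat track, about 0.005 seated in the notch, 0.003 at 2 mm off the notch's centre. Moving to +y, the carriage is first pulled ahead over 6 mm with a force growing to some 5 N, then past the centre suddenly resists with as much.
- reader: fixed white optical reader beyond the rail, 60 by 64 mm, 100 mm tall, with a black lens barrel 38 mm across, 68 mm above the bench, facing the rail. Origin: on the bench below its front face (barrel 22 mm in front); axes as the rail's. In the notch, the carriage's middle is within 10 mm (along y) of the lens axis: it is only roughly lined up; the click tells the true place.
- bottle: bystander: tall white bottle, 62 mm across, 150 mm tall, on the bench on the other side of the rail from the jar. Origin: centre of its underside.
- can: bystander: plain steel can, 72 mm across, 90 mm tall, on the bench beyond and to the left of the rail. Origin: centre of its underside.
- tub: bystander: empty amber tub, 100 by 130 mm, 75 mm tall, on the bench beyond and to the right of the rail. Origin: centre of its underside.

How it is judged:
By the outcome, as a careful person would: the job done as asked, in the order asked, and still so for the second after the job is handed in, while the arm keeps its last pose, push and grip.
It also fails if it takes over 64 s, if anything falls off the work surface, if the arm or the gripper's body presses on something with over 40 N, if the wrist force passes 120 N, or if a joint passes its speed limit or range.

### The arm

A 6-joint arm with a two-finger parallel gripper is mounted at the origin on the work surface. World frame = base frame: x ahead of the robot, y to its left, z up, the work surface at z = 0. Lengths are in mm, angles in rad, forces in N, time in s.
With the tool pointing down it reaches from about 250 to 725 mm from the base axis. Payload 4 kg.
Tool frame: the origin (TCP) lies at the very end of the fingers, on their centre line; the grasp point (between the pads) lies 19 mm behind it; z points along the fingers, y is the line along which they close (so a half turn about z gives the same grasp; the last joint's range is limited). The gripper opens to 85 mm and grips with 20 to 120 N. Pads are 22 mm wide; open, the fingers measure 114 mm over their backs; the gripper's body (76 mm by 85 mm) begins 54 mm behind the grasp point. The pads swing forward as they close: fully open they stand 13 mm farther back than shut.
Start: joints at [-1.109, 0.241, 0.005, 1.335, 0, 1.571], TCP at [222.778, -447.626, 231.306] pointing down, gripper open.
Joint ranges: [-2.72, 2.72], [-1.05, 1.87], [-1.09, 1.28], [-1.99, 2.15], [-1.42, 1.44], [-3.14, 3.14]. Speed limits (rad/s): [2.79, 2.79, 3.14, 3.14, 3.14, 3.14].

### API

Orientations are given as a unit quaternion [w, x, y, z].
In Python, from station import observe, read_camera, camera_params, sign_off gives the robot as it stands.
- The arm moves only by the tool carry_out, never from a script. Its argument "targets" is a list of rows, each a list of 4 numbers: the shift along the world's x, y, z in mm, then the turn about the world's z in degrees. A call has 1 to 10 rows; each row shifts and turns the commanded pose from where the row before left it; what a row does not reach is not made up. A row lasts 1/8 s, in which the tool goes at most 62.5 mm and 10.7 degrees, less where a joint would pass 70% of its speed; a pose out of reach is approached as far as the arm can. A call with a gripper value outside its range is refused whole. "hand" is the finger opening in mm, from 0 to 85.4, set as the call begins (left out, the last holds). The fingers move at their own pace and stop on an object; "squeeze" is the grip in N (left out, the last holds). Time passes only in rows, so rows that do not move let the fingers close. It gives the time, the measured TCP pose, the force, the opening and the grip force at its end, in the units of the state.
- observe(): the state, without advancing time (a new reading comes with each control period).
- read_camera(name): name is "side" or "top"; returns (picture, depth): 480x640x3 uint8, red, green, blue; 480x640 float32, mm along the optical axis (not along the pixel's ray), 0 where there is no reading.
- camera_params(name): a dict with "fx", "fy", "cx", "cy" (pixels), "rvec" (rotation vector, rad) and "tvec" (3), from world to camera coordinates, as OpenCV has them. Camera axes: x right, y down, z forward; pixel columns grow to the right and rows downward; lengths in mm; the calibration is good to about 2 mm. A picture is of the moment at which its call begins. camera_params takes no time and is no camera call.
- sign_off(): hands the job in; it is judged then, once.
The state is a dict: "clock": time; "joints": joint angles; "joint_velocities": joint speeds; "joint_torque": joint torques, N m; "position": TCP position; "orientation": TCP orientation; "contact_force": force on the tool from outside, world axes, zero at the start; "ft_torque": the same for the moment, N m; "finger_gap": opening from 0.0 (shut) to 1.0 (fully open); "finger_force": force on a finger pad.
Only numpy, scipy, OpenCV 4.12 (cv2) and the standard library are available. Lean on these libraries where they do the work, as an engineer would, in place of code of your own. Each camera call takes 0.05 s, during which the arm holds its last target. There are 200 camera calls.

## Working session

There is one attempt and no reset: what is moved stays moved. The work goes in short steps, Python scripts to look and compute and a tool call to move; the robot and the scene stay as the last step left them, time stands still between calls to the robot, and variables do not carry over. Pictures are saved under pics/ and viewed, at most 10 in all, crops included, and the job is handed in when it is done.

Besides the shell and the picture viewer there is one more tool, called after "Request:" by a JSON object that holds its "op" and its "data". carry_out: Moves the arm, as the interface text tells. Its arguments: {"type":"object","properties":{"targets":{"type":"array","items":{"type":"array","items":{"type":"number"}}},"hand":{"type":"number"},"squeeze":{"type":"number"}},"required":["targets"]}

```bash
mkdir -p pics; ls; cat > h.py <<'E'
import numpy as np, cv2
from station import observe, read_camera, camera_params, sign_off
def cam(n):
    p=camera_params(n); R,_=cv2.Rodrigues(np.array(p["rvec"],float)); t=np.array(p["tvec"],float).ravel()
    return p,R,t
def lift(n,d):
    p,R,t=cam(n); v,u=np.mgrid[0:480,0:640]
    c=np.stack([(u-p["cx"])/p["fx"]*d,(v-p["cy"])/p["fy"]*d,d],-1)
    return (c-t)@R
def ray(n,u,v,z):
    p,R,t=cam(n); o=-R.T@t; w=R.T@np.array([(u-p["cx"])/p["fx"],(v-p["cy"])/p["fy"],1.])
    return o+w*(z-o[2])/w[2]
def proj(n,P):
    p,R,t=cam(n); q=R@np.array(P,float)+t
    return p["fx"]*q[0]/q[2]+p["cx"],p["fy"]*q[1]/q[2]+p["cy"]
E
python3 - <<'E'
from h import *
for n in("top","side"):
    im,d=read_camera(n); np.savez(n+"0.npz",im=im,d=d); cv2.imwrite(f"pics/{n}0.png",im[...,::-1])
    p,R,t=cam(n); print(n,p,-R.T@t)
print(observe())
E
```

```text
pics
top {'fx': 535.2931676017307, 'fy': 535.2931676017307, 'cx': 315.67535136994206, 'cy': 241.40946615938967, 'rvec': array([ 2.19864973, -2.14524719,  0.11071988]), 'tvec': array([ -68.46802369,  574.40651037, 1164.68416687])} [ 458.10965081  -52.19683597 1215.94858286]
side {'fx': 622.3580512272707, 'fy': 622.3580512272707, 'cx': 320.0856864621499, 'cy': 236.42137338831287, 'rvec': array([ 0.73527726, -2.58847935,  1.15769805]), 'tvec': array([ 442.42432183,  283.67488906, 1203.98532966])} [  17.89281813  837.98473261 1011.5596039 ]
{'clock': 0.1, 'joints': array([-1.10896911e+00,  2.41328818e-01,  3.87961359e-03,  1.33519956e+00,
        2.15710128e-05,  1.57079681e+00]), 'joint_velocities': array([ 0.00099626, -0.00070904,  0.00185459,  0.00054885, -0.00089883,
        0.00116199]), 'joint_torque': array([ 4.02042324e-04, -3.73138976e+01,  2.53009772e+01,  1.08371905e-02,
       -3.30485591e-05, -9.38028364e-06]), 'position': array([ 222.55072546, -447.11980836,  230.514268  ]), 'orientation': array([-9.04103662e-04,  9.73457346e-01,  2.28866635e-01, -2.01481990e-04]), 'contact_force': array([-0.61300728,  0.55075348, -0.05193282]), 'ft_torque': array([ 0.0359897 , -0.03293358, -0.02525614]), 'finger_force': 0.0, 'finger_gap': 0.9987387096719361}
```

View pics/top0.png

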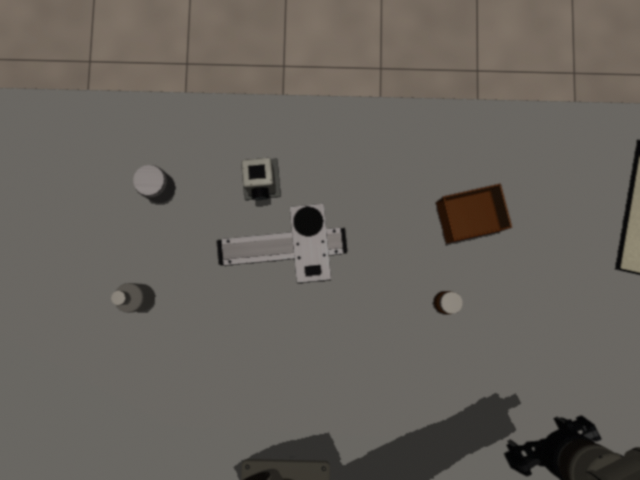

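View pics/side0.png

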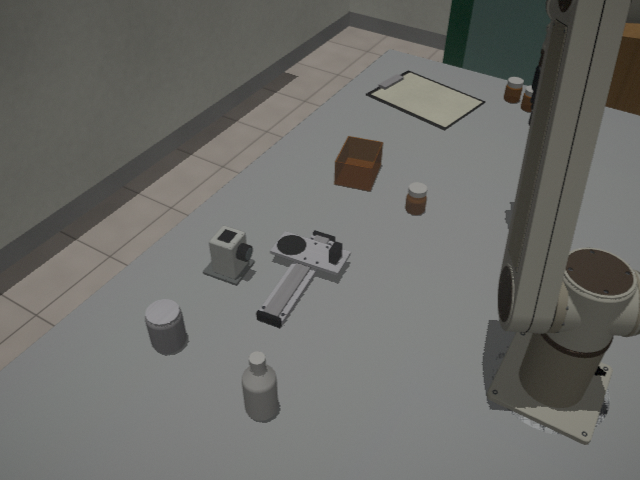

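Top view: the jar's lid is at (451,303), the pad at (308,221), the grip at (313,270), the rail ends at (220,252) and (345,240), the reader at (258,175), the bottle at (127,298), the can at (150,181) and the tub at (473,214). Side view: the lid is at (417,189), the pad at (291,245) and the grip at (336,252). I'll measure these from both views.

```bash
cat >> h.py <<'E'
def blob(im,box,f):
    "largest component of mask f(gray,hsv) in box x0,y0,x1,y1: centroid, area, mask"
    x0,y0,x1,y1=box; m=np.zeros(im.shape[:2],np.uint8)
    g=cv2.cvtColor(im,cv2.COLOR_RGB2GRAY); h=cv2.cvtColor(im,cv2.COLOR_RGB2HSV)
    m[y0:y1,x0:x1]=f(g,h)[y0:y1,x0:x1]
    n,l,s,c=cv2.connectedComponentsWithStats(m); k=1+np.argmax(s[1:,4]); return c[k],s[k],l==k
def tri(a,b):
    "nearest point of the top ray through a and the side ray through b, and the miss"
    A=[];B=[]
    P=[]
    for n,(u,v) in(("top",a),("side",b)):
        p,R,t=cam(n); P.append(np.array([[p["fx"],0,p["cx"]],[0,p["fy"],p["cy"]],[0,0,1]])@np.c_[R,t])
    X=cv2.triangulatePoints(P[0],P[1],np.array(a,float).reshape(2,1),np.array(b,float).reshape(2,1)).ravel(); X=X[:3]/X[3]
    e=[np.round(np.array(proj(n,X))-q,1) for n,q in(("top",a),("side",b))]
    return X,e
E
python3 - <<'E'
from h import *
T=np.load("top0.npz");S=np.load("side0.npz")
LT=lift("top",T["d"]);LS=lift("side",S["d"])
br=lambda g,h:(g>130)
dk=lambda g,h:(g<45)
np.set_printoptions(precision=1,suppress=True)
g=cv2.cvtColor(T["im"],cv2.COLOR_RGB2GRAY); print("top lid/bench gray",g[303,451],g[340,451],"top plate",g[240,310],"grip",g[270,313], "pad",g[221,308])
g=cv2.cvtColor(S["im"],cv2.COLOR_RGB2GRAY); print("side lid/bench",g[189,417],g[189,440],"plate",g[255,310],"grip",g[252,336],"pad",g[245,291])
dsat=lambda g,h:(g>115)&(h[...,1]<80)
for nm,bt,bs,ft,fs in(("lid",(435,285,470,320),(400,178,432,196),dsat,dsat),
  ("pad",(285,200,330,240),(270,232,308,258),dk,dk),("grip",(300,260,326,280),(325,238,345,266),dk,dk)):
    ct,st,mt=blob(T["im"],bt,ft);cs,ss,ms=blob(S["im"],bs,fs)
    print(nm,ct,st,cs,ss);print("  tri",*tri(ct,cs));
    for L,m in((LT,mt),(LS,ms)):
        q=L[m]; print("  depth med",np.median(q,0),"zmin/max",np.percentile(q[:,2],[5,50,95]), "ext",np.ptp(q,0))
# plate/rail from top by height
Z=LT[...,2]; box=np.zeros(Z.shape,bool); box[195:290,210:355]=1
for nm,lo,hi in(("plate",29,40),("rail",14,27),("grip",60,80)):
    m=(box&(Z>lo)&(Z<hi)).astype(np.uint8); q=LT[m>0]
    if len(q)>20: print(nm,len(q),cv2.minAreaRect(q[:,:2].astype(np.float32)),q[:,2].mean())
print("bench z",np.median(Z[330:360,200:400]))
for nm,(x0,y0,x1,y1),zl in(("bottle",(105,275,150,320),20),("can",(128,160,172,205),80),("tub",(430,180,515,247),60),("reader",(235,150,280,205),90),("jar",(430,285,470,320),60)):
    q=LT[y0:y1,x0:x1].reshape(-1,3);q=q[q[:,2]>zl];print(nm,cv2.minAreaRect(q[:,:2].astype(np.float32)),q[:,2].max())
E
```

```text
top lid/bench gray 136 102 top plate 143 grip 15 pad 8
side lid/bench 147 130 plate 146 grip 40 pad 45
lid [452.  302.3] [442 292  21  21 339] [415.5 185.4] [400 178  32  18 495]
  tri [ 450.9 -345.8   73.3] [array([-0.5, -1. ]), array([ 0.7, -0. ])]
  depth med [ 449.1 -348.1   69. ] zmin/max [64.7 69.  72.4] ext [  42.4  337.6 1221.4]
  depth med [ 470.2 -422.6    0.6] zmin/max [-4.   0.6 71.6] ext [112.3 172.5  84.6]
pad [307.7 221. ] [294 207  29  29 638] [290.8 245.2] [278 236  27  18 187]
  tri [620.7 -35.6  30.3] [array([0.1, 0.1]), array([-0.1, -0. ])]
  depth med [620.7 -35.7  33.8] zmin/max [29.6 33.8 37.3] ext [ 194.3   62.7 1190.4]
  depth med [616.6 -32.1  33.8] zmin/max [30.7 33.8 37.6] ext [632.3 906.1 983.6]
grip [312.6 270.1] [305 266  16  10 125] [334.7 253. ] [329 242  12  22 184]
  tri [510.8 -49.2  49.8] [array([-0., -0.]), array([0., 0.])]
  depth med [509.9 -49.9  70.8] zmin/max [66.8 70.8 74.6] ext [  60.9   32.3 1169.9]
  depth med [504.7 -34.8  64. ] zmin/max [42.1 64.  73.8] ext [498.6 901.2 975.3]
plate 2359 ((562.4925537109375, 41.46531677246094), (169.71
[... 282 characters left out ...]
55322266), 36.744258880615234) 71.36478574785289
bench z -0.7544659257121639
bottle ((435.63873291015625, 154.6846466064453), (411.6399841308594, 61.417381286621094), 87.71300506591797) 1215.9485828555132
can ((572.162841796875, 151.1353759765625), (461.2110900878906, 68.50420379638672), 52.26261520385742) 1215.9485828555132
tub ((589.54443359375, -249.5437469482422), (111.328857421875, 460.96588134765625), 20.08632469177246) 1215.9485828555132
reader ((596.5335083007812, 34.05897521972656), (318.2647399902344, 71.50115203857422), 19.266395568847656) 1215.9485828555132
jar ((445.2223815917969, -210.43055725097656), (44.6520881652832, 315.8199768066406), 1.2672539949417114) 1215.9485828555132
```

```bash
python3 - <<'E'
from h import *
np.set_printoptions(precision=1,suppress=True)
T=np.load("top0.npz");S=np.load("side0.npz")
LT=lift("top",T["d"]);LS=lift("side",S["d"]); Z=LT[...,2]; ok=T["d"]>0
sat=lambda lo,hi:(lambda g,h:(g>135)&(h[...,1]<60)) 
ct,_,mt=blob(T["im"],(435,285,470,320),lambda g,h:(g>115)&(h[...,1]<80))
cs,ss,ms=blob(S["im"],(402,178,432,200),lambda g,h:(S["d"]>0)&(LS[...,2]>58))
print("lid",ct,cs,ss,*tri(ct,cs),"side depth centre",LS[ms].mean(0),"ray top z70",ray("top",*ct,70))
def rect(nm,x0,y0,x1,y1,lo,hi,extra=None):
    m=np.zeros(Z.shape,np.uint8); m[y0:y1,x0:x1]=((Z>lo)&(Z<hi)&ok)[y0:y1,x0:x1]
    m=cv2.morphologyEx(m,cv2.MORPH_OPEN,np.ones((3,3),np.uint8))
    n,l,s,c=cv2.connectedComponentsWithStats(m); k=1+np.argmax(s[1:,4]); q=LT[l==k]
    r=cv2.minAreaRect(q[:,:2].astype(np.float32)); print(nm,s[k],np.array(r[0]),np.array(r[1]),round(r[2],1),"z",q[:,2].mean())
rect("plate+",288,200,332,288,28,90); rect("grip",295,255,330,285,58,85); rect("railL",210,225,289,275,10,30)
rect("bottle",105,275,150,320,20,170); rect("can",128,160,172,205,75,110);rect("tub",430,180,515,247,60,90);rect("reader",235,150,280,205,85,115);rect("jar",430,285,470,320,55,90);rect("rail all",210,225,350,275,10,50)
# rail ends: dark end blocks, top at 22
for nm,b in(("endL",(214,235,226,270)),("endR",(338,225,350,256))):
    c,s,m=blob(T["im"],b,lambda g,h:g<50); print(nm,c,s,ray("top",*c,22))
E
```

```text
lid [452.  302.3] [417.7 189. ] [409 182  19  16 226] [ 447.9 -350.4   60. ] [array([0.1, 0.3]), array([-0.2,  0. ])] side depth centre [ 444.  -341.2   67.7] ray top z70 [ 448.7 -347.6   70. ]
plate+ [ 290  204   41   79 2545] [572.6 -41.1] [169.7  75.9] 6.9 z 35.915819547942874
grip [304 265  17  10 153] [511.2 -47.9] [19.5 34.3] 1.6 z 70.84411295466238
railL [ 217  233   72   32 1876] [557.3  86. ] [ 60.4 162.6] 6.8 z 19.27826916200027
bottle [111 283  39  30 940] [443.  331.2] [61.8 56.5] 1.8 z 102.42134693424708
can [133 165  34  32 857] [693.9 305.6] [68.4 67.7] 2.2 z 88.09097534552112
tub [495 184  17  44 189] [ 660.4 -459.5] [99.1 13.6] 17.8 z 70.31238414413475
reader [241 158  32  30 855] [714.2  75.2] [61.8 63.9] 6.9 z 98.95571291808537
jar [440 292  22  22 387] [ 448.2 -345.5] [44.7 45.5] 1.3 z 68.69375173013017
rail all [ 217  225  130   50 4018] [556.1  21.9] [109.8 289.8] 1.4 z 24.767461159617838
endL [219.6 252.1] [217 240   6  25 101] [547.2 159.8  22. ]
endR [343.7 239.9] [341 228   6  25  88] [ 581.5 -117.1   22. ]
```

Request:
{"op": "carry_out", "data": {"targets": [[28, 12.5, -12, -2.4], [28, 12.5, -12, -2.4], [28, 12.5, -12, -2.4], [28, 12.5, -12, -2.4], [28, 12.5, -12, -2.4], [28, 12.5, -12, -2.4], [28, 12.5, -12, -2.4], [29.5, 13, -12, -2.6], [0, 0, 0, 0], [0, 0, 0, 0]], "hand": 85, "squeeze": 40}}

```text
clock: 1.35
position: [447.7, -347.0, 134.9]
orientation: [-0.0, 0.998, 0.062, -0.001]
contact_force: [0.4, -0.1, 0.4]
finger_gap: 0.993
finger_force: 0.0
```

Request:
{"op": "carry_out", "data": {"targets": [[1, 0, -25, 0], [0, 0, -25, 0], [0, 0, -25, 0], [0, 0, -20, 0], [0, 0, -15, 0], [0, 0, -7, 0], [0, 0, 0, 0]]}}

```text
clock: 2.22
position: [449.0, -347.3, 18.3]
orientation: [-0.0, 0.998, 0.061, -0.0]
contact_force: [0.4, 0.9, -0.1]
finger_gap: 0.992
finger_force: 0.0
```

Request:
{"op": "carry_out", "data": {"targets": [[0, 0, 0, 0], [0, 0, 0, 0], [0, 0, 0, 0], [0, 0, 0, 0], [0, 0, 0, 0], [0, 0, 0, 0]], "hand": 45, "squeeze": 40}}

```text
clock: 2.98
position: [449.9, -347.4, 19.5]
orientation: [0.001, 0.998, 0.062, 0.001]
contact_force: [-1.5, 1.3, 5.8]
finger_gap: 0.592
finger_force: 41.9
```

Request:
{"op": "carry_out", "data": {"targets": [[0, 0, 10, 0], [0, 0, 15, 0], [0, 0, 25, 0], [0, 0, 25, 0], [0, 0, 25, 0], [0, 0, 20, 0], [0, 0, 10, 0], [0, 0, 0, 0], [0, 0, 0, 0]]}}

```text
clock: 4.1
position: [448.8, -346.7, 147.4]
orientation: [-0.001, 0.998, 0.062, -0.001]
contact_force: [-0.5, 0.7, -1.9]
finger_gap: 0.586
finger_force: 42.1
```

```bash
python3 - <<'E'
from h import *
o=observe(); print(o["position"],o["contact_force"],o["ft_torque"],o["finger_gap"],o["finger_force"])
a=[]
for n in("top","side"):
    im,d=read_camera(n); np.savez(n+"1.npz",im=im,d=d)
    u,v=proj(n,o["position"]+[0,0,15]);u,v=int(u),int(v); c=im[max(v-75,0):v+75,max(u-100,0):u+100]; a.append(cv2.resize(c[:150,:200],(400,300),interpolation=2)); print(n,u,v)
cv2.imwrite("pics/held.png",np.hstack(a)[...,::-1])
E
```

```text
[ 448.75081769 -346.69594847  147.39264079] [-0.48638426  0.69546476 -1.94949869] [ 0.03548919 -0.01757641  0.03621174] 0.5864284903747521 42.06645910162479
top 463 302
side 421 155
```

View pics/held.png

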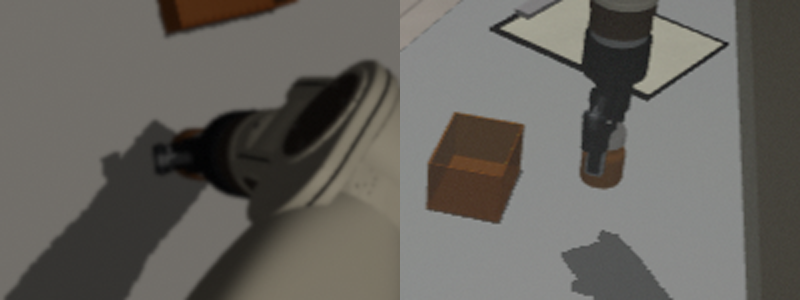

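The jar hangs upright between the fingers (side crop (602,160)) and weighs about 1.9 N. I'm carrying it over the mark.

Request:
{"op": "carry_out", "data": {"targets": [[6, 11, 0, 0], [12.5, 22, 0, 0], [18.5, 33.5, 0, 0], [24.5, 44.5, 0, 0], [24.5, 44.5, 0, 0], [24.5, 44.5, 0, 0], [24.5, 44.5, 0, 0], [18.5, 33.5, 0, 0], [12, 22, 0, 0], [6, 11, 0, 0]]}}

```text
clock: 5.45
position: [621.0, -33.9, 147.7]
orientation: [-0.0, 0.998, 0.063, -0.0]
contact_force: [-0.1, -0.4, -1.5]
finger_gap: 0.586
finger_force: 42.1
```

Request:
{"op": "carry_out", "data": {"targets": [[0, 0, -15, 0], [0, 0, -20, 0], [0, 0, -20, 0], [0, 0, -15, 0], [0, 0, -10, 0], [0, 0, 0, 0], [0, 0, 0, 0]]}}

```text
clock: 6.32
position: [621.4, -36.3, 69.0]
orientation: [0.0, 0.998, 0.061, 0.001]
contact_force: [0.0, 0.2, -1.9]
finger_gap: 0.585
finger_force: 42.1
```

```bash
python3 - <<'E'
from h import *
o=observe(); print(o["position"],o["contact_force"])
im,d=read_camera("side"); L=lift("side",d)
u,v=map(int,proj("side",[620,-35,60])); cv2.imwrite("pics/over.png",cv2.resize(im[v-75:v+75,u-100:u+100],(800,600),interpolation=2)[...,::-1]); print(u-100,v-75)
# amber body of the jar
c,s,m=blob(im,(u-40,v-50,u+40,v+40),lambda g,h:(h[...,1]>110)&(h[...,0]<22)&(g>25)&(d>0)); q=L[m]
print(c,s,np.percentile(q,[2,50,98],axis=0).round(1))
# underside edge: lowest amber row at mid column, vs projections
b=np.argwhere(m); print("lowest",b[b[:,0]==b[:,0].max()][:,::-1].mean(0))
for z in (o["position"][2]-19,): print("proj bottom near edge",[proj("side",[o["position"][0]+26*np.cos(a),o["position"][1]+26*np.sin(a),z]) for a in (np.arctan2(873,-603),)])
E
```

```text
[621.36838537 -36.29471023  69.01529816] [ 0.01931909  0.24589279 -1.93881536]
190 160
[295.97058824 230.52941176] [290 225  12  11  68] [[591.6 -42.2  84.4]
 [597.7 -24.7  93.3]
 [607.6 -14.9 101.3]]
lowest [292. 235.]
proj bottom near edge [(np.float64(290.6847232770933), np.float64(246.33292042044184))]
```

View pics/over.png

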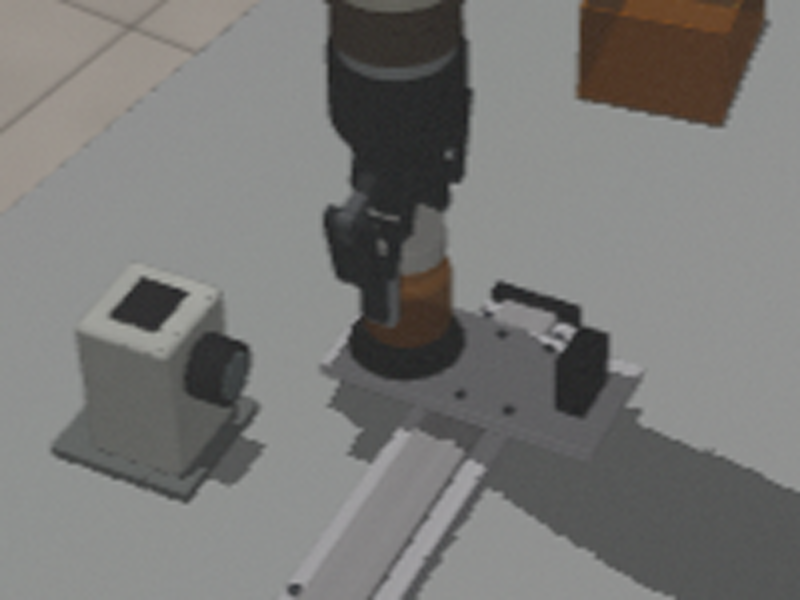

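The jar is upright just above the black mark (crop (405,340)). I'm lowering it slowly.

Request:
{"op": "carry_out", "data": {"targets": [[0, 0, -5, 0], [0, 0, -4, 0], [0, 0, -3, 0], [0, 0, -2, 0], [0, 0, 0, 0], [0, 0, 0, 0]]}}

```text
clock: 7.12
position: [620.9, -36.1, 54.4]
orientation: [-0.0, 0.998, 0.062, 0.0]
contact_force: [-0.0, -0.3, -1.9]
finger_gap: 0.586
finger_force: 42.1
```

Request:
{"op": "carry_out", "data": {"targets": [[0, 0, -1, 0], [0, 0, 0, 0], [0, 0, 0, 0]]}}

```text
clock: 7.5
position: [621.0, -36.2, 53.6]
orientation: [0.0, 0.998, 0.062, 0.0]
contact_force: [-0.3, 0.7, -1.0]
finger_gap: 0.589
finger_force: 42.1
```

Request:
{"op": "carry_out", "data": {"targets": [[0, 0, -0.7, 0], [0, 0, 0, 0], [0, 0, 0, 0]]}}

```text
clock: 7.88
position: [621.0, -36.2, 53.5]
orientation: [0.0, 0.998, 0.062, 0.0]
contact_force: [-1.5, -0.8, 5.5]
finger_gap: 0.589
finger_force: 42.7
```

Request:
{"op": "carry_out", "data": {"targets": [[0, 0, 0, 0], [0, 0, 0, 0], [0, 0, 0, 0]], "hand": 58, "squeeze": 20}}

```text
clock: 8.25
position: [620.7, -36.1, 52.2]
orientation: [-0.0, 0.998, 0.062, -0.0]
contact_force: [-0.1, -0.2, 0.1]
finger_gap: 0.682
finger_force: 0.0
```

Request:
{"op": "carry_out", "data": {"targets": [[0, 0, 0, 0], [0, 0, 0, 0], [0, 0, 0, 0], [0, 0, 0, 0]], "hand": 80}}

```text
clock: 8.75
position: [620.8, -36.1, 52.6]
orientation: [-0.0, 0.998, 0.062, -0.0]
contact_force: [-0.0, 0.2, 0.3]
finger_gap: 0.939
finger_force: 0.0
```

Request:
{"op": "carry_out", "data": {"targets": [[0, 0, 5, 0], [0, 0, 10, 0], [0, 0, 20, 0], [0, 0, 25, 0], [0, 0, 25, 0], [0, 0, 20, 0], [0, 0, 5, 0], [0, 0, 0, 0]]}}

```text
clock: 9.75
position: [620.9, -36.1, 162.9]
orientation: [0.0, 0.998, 0.062, 0.0]
contact_force: [0.9, -0.5, 0.2]
finger_gap: 0.939
finger_force: 0.0
```

Request:
{"op": "carry_out", "data": {"targets": [[-10, -1, 0, 0], [-20, -2, 0, 0], [-25, -3, 0, 0], [-25, -3, 0, 0], [-20, -2.5, 0, 0], [-10, -1.5, 0, 0], [0, 0, 0, 0], [0, 0, 0, 0]]}}

```text
clock: 10.75
position: [511.4, -49.1, 162.6]
orientation: [0.0, 0.998, 0.062, 0.0]
contact_force: [0.8, 0.2, 0.6]
finger_gap: 0.938
finger_force: 0.0
```

```bash
python3 - <<'E'
from h import *
np.set_printoptions(precision=1,suppress=True)
o=observe(); print(o["position"],o["contact_force"],o["finger_gap"])
a=[]
for n in("top","side"):
    im,d=read_camera(n); L=lift(n,d); np.savez(n+"2.npz",im=im,d=d)
    u,v=map(int,proj(n,[600,-38,50])); a.append(cv2.resize(im[v-60:v+60,u-80:u+80],(400,300),interpolation=2)); print(n,u-80,v-60)
    m=(d>0)&(L[...,2]>58)&(L[...,2]<85)&(np.hypot(L[...,0]-620,L[...,1]+36)<32); q=L[m]
    if len(q): print(n,"lid",len(q),q.mean(0),cv2.minAreaRect(q[:,:2].astype(np.float32)))
    mt=(d>0)&(L[...,2]>95)&(L[...,2]<115)&(np.hypot(L[...,0]-620,L[...,1]+36)<35); q=L[mt]; print(len(q), cv2.minAreaRect(q[:,:2].astype(np.float32)) if len(q) else 0, q.mean(0))
cv2.imwrite("pics/placed.png",np.hstack(a)[...,::-1])
E
```

```text
[511.4 -49.1 162.6] [0.8 0.2 0.6] 0.9383272100276759
top 228 169
top lid 1 [631.4 -57.8  70.3] ((631.4248657226562, -57.82389450073242), (0.0, 0.0), 0.0)
138 ((632.708251953125, -37.315155029296875), (42.7349853515625, 18.134153366088867), 84.41952514648438) [631.4 -37.  103.4]
side 218 181
side lid 229 [606.8 -20.2  72.5] ((609.3768920898438, -25.291065216064453), (50.22718048095703, 33.955406188964844), 33.79612350463867)
268 ((615.7442016601562, -33.78330993652344), (45.61225891113281, 46.41068649291992), 54.517581939697266) [614.4 -31.7 103. ]
```

View pics/placed.png

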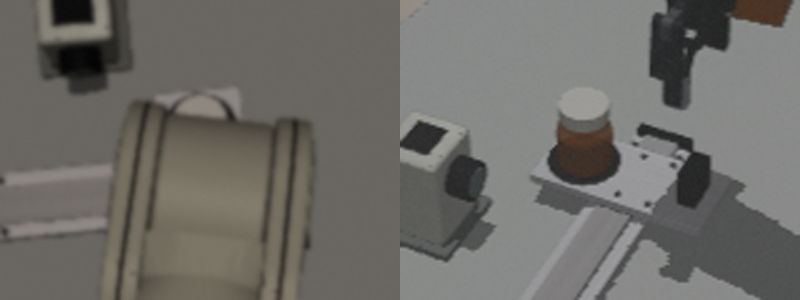

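The jar stands upright and centred on the mark (crop (585,135)), and the grip is at (693,178) below the gripper. I'm going down to the grip.

Request:
{"op": "carry_out", "data": {"targets": [[0, 0, -15, 0], [0, 0, -25, 0], [0, 0, -25, 0], [0, 0, -25, 0], [0, 0, -15, 0], [0, 0, -10, 0], [0, 0, -4, 0], [0, 0, 0, 0], [0, 0, 0, 0]]}}

```text
clock: 11.98
position: [511.5, -49.2, 44.4]
orientation: [0.0, 0.998, 0.062, 0.001]
contact_force: [-0.5, 0.7, 0.0]
finger_gap: 0.935
finger_force: 0.0
```

Request:
{"op": "carry_out", "data": {"targets": [[0, 0, 0, 0], [0, 0, 0, 0], [0, 0, 0, 0], [0, 0, 0, 0], [0, 0, 0, 0], [0, 0, 0, 0], [0, 0, 0, 0]], "hand": 30, "squeeze": 30}}

```text
clock: 12.85
position: [510.9, -49.1, 44.0]
orientation: [-0.0, 0.998, 0.062, 0.0]
contact_force: [-2.8, 1.1, 5.1]
finger_gap: 0.415
finger_force: 31.2
```

Request:
{"op": "carry_out", "data": {"targets": [[-0.25, 2, 0, 0], [-0.5, 4, 0, 0], [-0.73, 6, 0, 0], [-0.98, 8, 0, 0], [-0.98, 8, 0, 0], [-0.98, 8, 0, 0], [-0.98, 8, 0, 0], [-0.73, 6, 0, 0], [-0.5, 4, 0, 0], [-0.25, 2, 0, 0]]}}

```text
clock: 14.1
position: [504.4, 5.9, 44.0]
orientation: [0.001, 0.998, 0.061, 0.0]
contact_force: [-0.0, -5.3, 6.6]
finger_gap: 0.413
finger_force: 31.3
```

```bash
python3 - <<'E'
from h import *
np.set_printoptions(precision=1,suppress=True)
o=observe(); x=np.array([.9925,.122,0]);y=np.array([-.122,.9925,0]); r=o["position"]-[564.4,21.4,0]
print(o["position"],"rail xy",r@x,r@y,"F",o["contact_force"]@x,o["contact_force"]@y,o["contact_force"][2])
im,d=read_camera("side"); L=lift("side",d)
u,v=map(int,proj("side",[580,15,50])); cv2.imwrite("pics/slide.png",cv2.resize(im[v-75:v+75,u-100:u+100],(600,450),interpolation=2)[...,::-1])
E
```

```text
[504.4   5.9  44. ] rail xy -61.49047729163375 -8.078252470346094 F -0.6481383163618609 -5.25429165962871 6.594297933366659
```

View pics/slide.png

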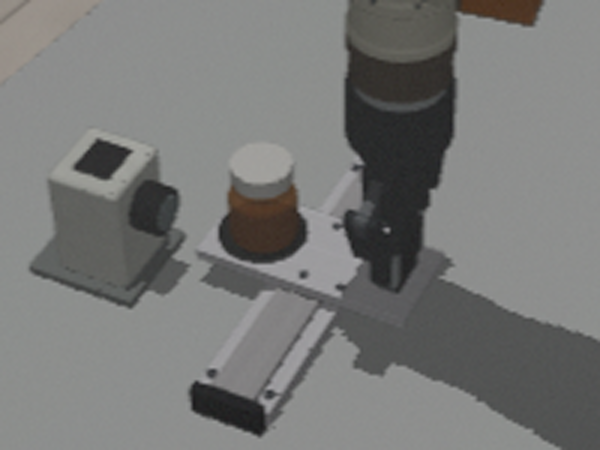

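The jar rides well at (262,200), with the reader at (105,215). The carriage is at about y = -8. I'll slide on to about +14, then feel my way.

Request:
{"op": "carry_out", "data": {"targets": [[-0.25, 2, 0, 0], [-0.5, 4, 0, 0], [-0.6, 5, 0, 0], [-0.6, 5, 0, 0], [-0.5, 4, 0, 0], [-0.25, 2, 0, 0], [0, 0, 0, 0]]}}

```text
clock: 15.02
position: [501.6, 28.4, 44.0]
orientation: [0.001, 0.998, 0.061, 0.0]
contact_force: [-0.6, -2.8, 5.9]
finger_gap: 0.416
finger_force: 31.3
```

Request:
{"op": "carry_out", "data": {"targets": [[-0.12, 1, 0, 0], [-0.12, 1, 0, 0], [0, 0, 0, 0]]}}

```text
clock: 15.4
position: [501.4, 30.1, 44.0]
orientation: [0.001, 0.998, 0.061, 0.0]
contact_force: [-0.8, -3.9, 5.5]
finger_gap: 0.418
finger_force: 31.3
```

Request:
{"op": "carry_out", "data": {"targets": [[-0.12, 1, 0, 0], [-0.12, 1, 0, 0], [0, 0, 0, 0]]}}

```text
clock: 15.78
position: [501.1, 32.1, 44.0]
orientation: [0.001, 0.998, 0.061, 0.0]
contact_force: [-0.7, -3.1, 5.5]
finger_gap: 0.412
finger_force: 31.3
```

Request:
{"op": "carry_out", "data": {"targets": [[-0.12, 1, 0, 0], [-0.12, 1, 0, 0], [0, 0, 0, 0]]}}

```text
clock: 16.15
position: [500.9, 34.0, 44.0]
orientation: [0.001, 0.998, 0.061, 0.0]
contact_force: [-0.6, -4.6, 5.5]
finger_gap: 0.416
finger_force: 31.3
```

Request:
{"op": "carry_out", "data": {"targets": [[-0.12, 1, 0, 0], [-0.12, 1, 0, 0], [0, 0, 0, 0]]}}

```text
clock: 16.52
position: [500.7, 36.1, 44.0]
orientation: [0.001, 0.998, 0.061, 0.0]
contact_force: [-0.4, -3.2, 6.4]
finger_gap: 0.416
finger_force: 31.3
```

Request:
{"op": "carry_out", "data": {"targets": [[-0.12, 1, 0, 0], [-0.12, 1, 0, 0], [0, 0, 0, 0]]}}

```text
clock: 16.9
position: [500.4, 38.1, 44.0]
orientation: [0.001, 0.998, 0.061, 0.0]
contact_force: [-0.9, -2.2, 6.0]
finger_gap: 0.412
finger_force: 31.3
```

Request:
{"op": "carry_out", "data": {"targets": [[-0.12, 1, 0, 0], [-0.12, 1, 0, 0], [0, 0, 0, 0]]}}

```text
clock: 17.27
position: [500.2, 40.0, 44.0]
orientation: [0.001, 0.998, 0.061, 0.0]
contact_force: [0.0, -4.2, 5.5]
finger_gap: 0.414
finger_force: 31.3
```

Request:
{"op": "carry_out", "data": {"targets": [[-0.12, 1, 0, 0], [0, 0, 0, 0]]}}

```text
clock: 17.52
position: [500.1, 41.1, 44.0]
orientation: [0.001, 0.998, 0.061, 0.0]
contact_force: [-1.0, -3.6, 5.3]
finger_gap: 0.42
finger_force: 31.3
```

Request:
{"op": "carry_out", "data": {"targets": [[-0.12, 1, 0, 0], [-0.12, 1, 0, 0], [0, 0, 0, 0]]}}

```text
clock: 17.9
position: [499.8, 43.1, 44.0]
orientation: [0.001, 0.998, 0.061, 0.0]
contact_force: [-0.9, -3.8, 5.7]
finger_gap: 0.416
finger_force: 31.3
```

Request:
{"op": "carry_out", "data": {"targets": [[-0.12, 1, 0, 0], [0, 0, 0, 0]]}}

```text
clock: 18.15
position: [499.7, 44.4, 44.0]
orientation: [0.0, 0.998, 0.061, 0.0]
contact_force: [-1.4, -1.3, 5.2]
finger_gap: 0.416
finger_force: 31.3
```

Request:
{"op": "carry_out", "data": {"targets": [[-0.12, 1, 0, 0], [0, 0, 0, 0]]}}

```text
clock: 18.4
position: [499.5, 45.6, 44.0]
orientation: [0.0, 0.998, 0.061, 0.0]
contact_force: [-0.4, -2.4, 4.9]
finger_gap: 0.418
finger_force: 31.3
```

Request:
{"op": "carry_out", "data": {"targets": [[-0.12, 1, 0, 0], [0, 0, 0, 0]]}}

```text
clock: 18.65
position: [499.4, 46.9, 44.0]
orientation: [0.0, 0.998, 0.061, 0.0]
contact_force: [-2.2, -0.1, 5.1]
finger_gap: 0.419
finger_force: 31.3
```

Request:
{"op": "carry_out", "data": {"targets": [[-0.12, 1, 0, 0], [0, 0, 0, 0]]}}

```text
clock: 18.9
position: [499.2, 48.1, 44.0]
orientation: [-0.0, 0.998, 0.062, 0.0]
contact_force: [-0.9, -0.5, 5.7]
finger_gap: 0.418
finger_force: 31.3
```

Request:
{"op": "carry_out", "data": {"targets": [[-0.06, 0.5, 0, 0], [0, 0, 0, 0]]}}

```text
clock: 19.15
position: [499.2, 48.6, 44.0]
orientation: [-0.0, 0.998, 0.062, 0.0]
contact_force: [-1.2, 0.5, 5.0]
finger_gap: 0.414
finger_force: 31.3
```

Request:
{"op": "carry_out", "data": {"targets": [[-0.06, 0.5, 0, 0], [0, 0, 0, 0]]}}

```text
clock: 19.4
position: [499.1, 49.2, 44.0]
orientation: [-0.0, 0.998, 0.062, 0.0]
contact_force: [-0.7, 0.1, 5.6]
finger_gap: 0.418
finger_force: 31.3
```

Request:
{"op": "carry_out", "data": {"targets": [[-0.06, 0.5, 0, 0], [0, 0, 0, 0]]}}

```text
clock: 19.65
position: [499.0, 49.8, 44.0]
orientation: [-0.0, 0.998, 0.062, 0.0]
contact_force: [-1.4, 0.5, 6.3]
finger_gap: 0.415
finger_force: 31.3
```

Request:
{"op": "carry_out", "data": {"targets": [[-0.06, 0.5, 0, 0], [0, 0, 0, 0]]}}

```text
clock: 19.9
position: [499.0, 50.0, 44.0]
orientation: [-0.0, 0.998, 0.062, 0.0]
contact_force: [-1.2, 0.0, 5.1]
finger_gap: 0.413
finger_force: 31.3
```

Request:
{"op": "carry_out", "data": {"targets": [[-0.06, 0.5, 0, 0], [0, 0, 0, 0]]}}

```text
clock: 20.15
position: [499.0, 50.2, 44.0]
orientation: [0.0, 0.998, 0.061, 0.0]
contact_force: [-0.8, -2.1, 5.1]
finger_gap: 0.417
finger_force: 31.3
```

Request:
{"op": "carry_out", "data": {"targets": [[-0.06, 0.5, 0, 0], [0, 0, 0, 0]]}}

```text
clock: 20.4
position: [499.0, 50.3, 44.0]
orientation: [0.001, 0.998, 0.061, 0.0]
contact_force: [-0.1, -2.6, 5.6]
finger_gap: 0.415
finger_force: 31.3
```

Request:
{"op": "carry_out", "data": {"targets": [[0, 0, 0, 0], [0, 0, 0, 0]]}}

```text
clock: 20.65
position: [499.0, 50.3, 44.0]
orientation: [0.001, 0.998, 0.061, 0.0]
contact_force: [-0.6, -3.0, 5.6]
finger_gap: 0.413
finger_force: 31.3
```

Request:
{"op": "carry_out", "data": {"targets": [[-0.06, 0.5, 0, 0], [0, 0, 0, 0]]}}

```text
clock: 20.9
position: [498.9, 50.4, 44.0]
orientation: [0.001, 0.998, 0.061, 0.0]
contact_force: [-0.2, -4.3, 5.6]
finger_gap: 0.414
finger_force: 31.3
```

Request:
{"op": "carry_out", "data": {"targets": [[-0.06, 0.5, 0, 0], [0, 0, 0, 0]]}}

```text
clock: 21.15
position: [499.0, 50.5, 44.0]
orientation: [0.001, 0.998, 0.061, 0.0]
contact_force: [-0.0, -6.7, 5.8]
finger_gap: 0.415
finger_force: 31.3
```

The push rises to 6.7 N while the carriage stays put, so the ball is in the notch. I'm easing the push off a little and checking.

Request:
{"op": "carry_out", "data": {"targets": [[0.06, -0.5, 0, 0], [0.06, -0.5, 0, 0], [0, 0, 0, 0], [0, 0, 0, 0]]}}

```text
clock: 21.65
position: [499.0, 50.4, 44.0]
orientation: [0.0, 0.998, 0.061, 0.0]
contact_force: [-0.9, -3.0, 5.5]
finger_gap: 0.416
finger_force: 31.3
```

```bash
python3 - <<'E'
from h import *
np.set_printoptions(precision=1,suppress=True)
o=observe(); y=np.array([-.122,.9925,0]); r=o["position"]-[564.4,21.4,0]
print(o["clock"],o["position"],"rail y",r@y,o["contact_force"],o["finger_force"],np.abs(o["joint_velocities"]).max())
im,d=read_camera("side"); u,v=map(int,proj("side",[580,50,50])); cv2.imwrite("pics/end.png",cv2.resize(im[v-75:v+75,u-100:u+100],(600,450),interpolation=2)[...,::-1])
E
```

```text
21.65 [499.   50.4  44. ] rail y 36.77186435673347 [-0.9 -3.   5.5] 31.32890224456787 0.0007935325257649329
```

View pics/end.png

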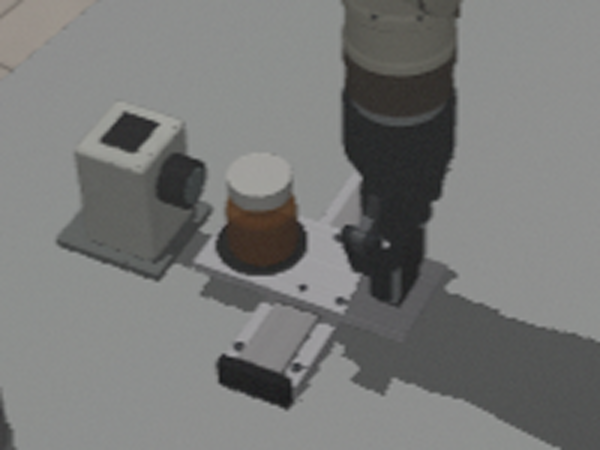

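The jar stands upright on its mark at (262,210). The carriage is in front of the lens at rail y of about 37, against the reader's 35, and held still at the grip (385,265). I'm handing in.

```bash
python3 -c "from station import sign_off; print(sign_off())"
```

```text
the job is handed in; nothing more can be done
None
```

The jar is upright on the mark, the carriage was slid until the ball clicked into its notch, and I handed the job in at about 22 s with the grip still held; no verdict came back.

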